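# Pack the bur pots into their round tin

### The arm

A 6-joint arm with a two-finger parallel gripper is mounted at the origin on a cart in front of the work surface, level with it; the furniture and walls round the work are solid. World frame = base frame: x ahead of the robot, y to its left, z up, the work surface at z = 0. Lengths are in mm, angles in rad, forces in N, time in s.
With the tool pointing down it reaches from about 400 to 925 mm from the base axis. Payload 12.5 kg.
Tool frame: the origin (TCP) lies at the very end of the fingers, on their centre line; the grasp point (between the pads) lies grip_depth behind it (grip_depth is the distance from the TCP to the grasp point, in mm); z points along the fingers, y is the line along which they close (so a half turn about z gives the same grasp; the last joint's range is limited). The gripper opens to 95 mm and grips with 3 to 60 N. Pads are 20 mm wide; open, the fingers measure 119 mm over their backs; the gripper's body (75 mm by 180 mm) begins 59 mm behind the grasp point.
Start: joints at [1.152, 0.491, 1.559, -0, 1.092, -0.106], TCP at [192.311, 594.696, 214.661] pointing down, gripper open.
Joint ranges: [-3.1, 3.1], [-0.84, 2.19], [0.05, 2.79], [-1.13, 4.28], [0.06, 2.93], [-2.69, 2.69]. Speed limits (rad/s): [2.22, 2.22, 2.79, 3.14, 3.14, 3.14].

### API

Orientations are given as [roll, pitch, yaw] about the fixed x, y, z axes, in that order (R = Rz(yaw) Ry(pitch) Rx(roll)).
In Python, from cell import state, read_camera, job_done, grip_depth gives the robot as it stands.
- The arm moves only by the tool drive_tool, never from a script. Its argument "targets" is a list of rows, each an object with "jaw": the opening, from 0 (shut) to 1 (fully open); "travel": the shift along the tool's x, y, z in m, a list of three; "twist": the turn about the tool's z in rad. In form: [{"jaw": jaw, "travel": [tx, ty, tz], "twist": twist}, ...]. A call has 1 to 8 rows; each row is the pose to reach, as a shift and turn from the pose commanded when the call began, along the tool's axes at that moment; what a row does not reach only later rows make up. A row lasts 1/12 s, in which the tool goes at most 41.7 mm and 7.16 degrees, less where a joint would pass 70% of its speed; a pose out of reach is approached as far as the arm can. A call with a gripper value outside its range is refused whole. The fingers move at their own pace and stop on an object; the grip force is fixed at half the most. Time passes only in rows, so rows that repeat a pose let the fingers close. It gives the time, the measured TCP pose, the force, the opening and the grip force at its end, in the units of the state.
- state(): the state, without advancing time (a new reading comes with each control period).
- read_camera(name): name is "scene" or "top" or "wrist"; returns a dict with "frame" (480x640x3 uint8, red, green, blue), "fx", "fy", "cx", "cy" (pixels), "R" (3x3) and "t" (3): a world point X has camera coordinates R X + t. Camera axes: x right, y down, z forward; pixel columns grow to the right and rows downward; lengths in mm; the calibration is good to about 2 mm. A picture is of the moment at which its call begins. There is no depth.
- job_done(): hands the job in; it is judged then, once.
The state is a dict: "t": time; "joints": joint angles; "qvel": joint speeds; "tau": joint torques, N m; "eef_pos": TCP position; "tcp_rot": TCP orientation; "ft_force": force on the tool from outside, world axes, zero at the start; "moment": the same for the moment, N m; "opening": opening from 0.0 (shut) to 1.0 (fully open); "grip_force": force on a finger pad.
Only numpy, scipy, OpenCV 4.12 (cv2) and the standard library are available. Lean on these libraries where they do the work, as an engineer would, in place of code of your own. Each camera call takes 0.05 s, during which the arm holds its last target. There are 200 camera calls.

### The job

Pack the three blue-lidded bur pots standing on the worktop into the round steel tin with the four already in it, so that all seven stand upright and flat on the tin's floor: one in the middle and six round it. Set the pots down rather than dropping them, and do not shove or knock over the jars and bottles standing about.

Things in the scene. Friction and masses are not known exactly. Their poses are not given: they have to be found in the camera images.
- tin: Round open steel tin, 151 mm across outside, 144 mm inside, floor 3 mm thick, rim 29 mm high; loose, about 0.9 kg. Origin: centre of its underside. Seven pots fit only as one in the middle and six round it, about 48 mm from the middle, 60 degrees apart (about 10 mm play in all). Pots stand at about 0, 60, 120 and 240 degrees from its x axis; the middle and 180 and 300 degrees are free.
- pot1: Bur pot, all seven alike: round, steel body 34 mm across at the foot widening to a blue lid 44 mm across (lid edge 20 to 24.5 mm above the foot, lid top 28 mm), upright black knob 16 mm across from 28 to 52 mm above the foot. About 70 g, loose. Origin: centre of its underside, z up. Starts in the tin.
- pot2: Bur pot, all seven alike: round, steel body 34 mm across at the foot widening to a blue lid 44 mm across (lid edge 20 to 24.5 mm above the foot, lid top 28 mm), upright black knob 16 mm across from 28 to 52 mm above the foot. About 70 g, loose. Origin: centre of its underside, z up. Starts in the tin.
- pot3: Bur pot, all seven alike: round, steel body 34 mm across at the foot widening to a blue lid 44 mm across (lid edge 20 to 24.5 mm above the foot, lid top 28 mm), upright black knob 16 mm across from 28 to 52 mm above the foot. About 70 g, loose. Origin: centre of its underside, z up. Starts in the tin.
- pot4: Bur pot, all seven alike: round, steel body 34 mm across at the foot widening to a blue lid 44 mm across (lid edge 20 to 24.5 mm above the foot, lid top 28 mm), upright black knob 16 mm across from 28 to 52 mm above the foot. About 70 g, loose. Origin: centre of its underside, z up. Starts in the tin.
- pot5: Bur pot, all seven alike: round, steel body 34 mm across at the foot widening to a blue lid 44 mm across (lid edge 20 to 24.5 mm above the foot, lid top 28 mm), upright black knob 16 mm across from 28 to 52 mm above the foot. About 70 g, loose. Origin: centre of its underside, z up. Starts on the worktop right of the tin, near a fixed power strip 47 mm high.
- pot6: Bur pot, all seven alike: round, steel body 34 mm across at the foot widening to a blue lid 44 mm across (lid edge 20 to 24.5 mm above the foot, lid top 28 mm), upright black knob 16 mm across from 28 to 52 mm above the foot. About 70 g, loose. Origin: centre of its underside, z up. Starts on the worktop right of the tin, near a fixed power strip 47 mm high.
- pot7: Bur pot, all seven alike: round, steel body 34 mm across at the foot widening to a blue lid 44 mm across (lid edge 20 to 24.5 mm above the foot, lid top 28 mm), upright black knob 16 mm across from 28 to 52 mm above the foot. About 70 g, loose. Origin: centre of its underside, z up. Starts on the worktop right of the tin, near a fixed power strip 47 mm high.
- gel_jar: Bystander: jar 39 mm across, 81 mm high, black and green cap. Origin: centre of its underside.
- powder_jar: Bystander: white jar with a ribbed cap, 41 mm across, 66 mm high. Origin: centre of its underside.
- small_jar: Bystander: small cream jar with a white cap, 31 mm across, 32 mm high. Origin: centre of its underside.
- conditioner_bottle: Bystander: white bottle 27 mm across, 72 mm high. Origin: centre of its underside.
Things that resemble listed ones, but are neither listed nor needed, are in the scene too. What is shaped like the pot5 but brown or red is not meant.

How it is judged (in metres and radians):
At the end, for the whole second after the job is handed in: All seven pots stand in the tin, each with its foot on the tin floor (underside less than 6 mm above the tin's underside, whose floor is at 3 mm), within 54 mm of the tin's axis, upright within 0.08 rad and at rest; the tin stands flat on the worktop (angle between tin's own z axis and vertical below 0.05 rad and height (world z) of tin below 0.006 m and z of pot1 in the frame of tin between 0 and 0.006 m and horizontal distance between each of pot1, pot2, pot3, pot4, pot5, pot6, pot7 and tin below 0.054 m and angle between each of pot1, pot2, pot3, pot4, pot5, pot6, pot7's own z axis and vertical below 0.08 rad and linear speed of each of pot1, pot2, pot3, pot4, pot5, pot6, pot7 below 0.03 m/s and z of pot2 in the frame of tin between 0 and 0.006 m and z of pot3 in the frame of tin between 0 and 0.006 m and z of pot4 in the frame of tin between 0 and 0.006 m and z of pot5 in the frame of tin between 0 and 0.006 m and z of pot6 in the frame of tin between 0 and 0.006 m and z of pot7 in the frame of tin between 0 and 0.006 m); the robot touches nothing.
It fails at once if a bystander is knocked over or shoved more than 40 mm (distance of any of gel_jar, powder_jar, small_jar, conditioner_bottle from where it was at the start of the episode above 0.04 m or angle between any of gel_jar, powder_jar, small_jar, conditioner_bottle's own z axis and vertical above 0.6 rad).
It fails at once if a pot is dropped: it falls faster than 0.8 m/s (about 30 mm of free fall) out of the fingers ((linear speed of pot1 above 0.8 m/s and contact force between the fingers and pot1 below 0.05 N) or (linear speed of pot2 above 0.8 m/s and contact force between the fingers and pot2 below 0.05 N) or (linear speed of pot3 above 0.8 m/s and contact force between the fingers and pot3 below 0.05 N) or (linear speed of pot4 above 0.8 m/s and contact force between the fingers and pot4 below 0.05 N) or (linear speed of pot5 above 0.8 m/s and contact force between the fingers and pot5 below 0.05 N) or (linear speed of pot6 above 0.8 m/s and contact force between the fingers and pot6 below 0.05 N) or (linear speed of pot7 above 0.8 m/s and contact force between the fingers and pot7 below 0.05 N)).
It also fails if it takes over 64 s, if anything falls off the work surface, if the arm or the gripper's body presses on something with over 40 N, if the wrist force passes 120 N, or if a joint passes its speed limit or range.

## Working session

There is one attempt and no reset: what is moved stays moved. The work goes in short steps, Python scripts to look and compute and a tool call to move; the robot and the scene stay as the last step left them, time stands still between calls to the robot, and variables do not carry over. Pictures are saved under pics/ and viewed, at most 10 in all, crops included, and the job is handed in when it is done.

Besides the shell and the picture viewer there is one more tool, called after "Request:" as name([rows], argument=value, ...), one row to a line, values as JSON. drive_tool: Moves the arm, as the interface text tells. Its arguments: {"type":"object","properties":{"targets":{"type":"array"}},"required":["targets"]}

```bash
ls; mkdir -p pics; python3 - <<'E'
from cell import *
import cv2
print(state(),grip_depth)
for n in ("top","scene"):
    c=read_camera(n);cv2.imwrite(f"pics/{n}0.png",c["frame"][:,:,::-1]);print(n,c["fx"],c["cx"],c["cy"],c["R"],c["t"])
E
```

```text
pics
{'t': 0.0, 'joints': array([ 1.15239689e+00,  4.91553601e-01,  1.55951070e+00, -2.89195345e-05,
        1.09167535e+00, -1.05602631e-01]), 'qvel': array([ 0.00066804, -0.00150034, -0.00140596, -0.00073382, -0.00049459,
        0.00059636]), 'tau': array([-3.64290991e-04, -6.12645006e+01, -2.58192819e+01,  6.93344395e-02,
        4.81501746e-02, -6.55046006e-05]), 'eef_pos': array([192.2024306 , 594.43036489, 214.04435481]), 'tcp_rot': array([-3.14044934e+00, -9.53957943e-05,  2.82880914e+00]), 'ft_force': array([-0.06602441,  1.07083313,  0.25799177]), 'moment': array([ 0.00292478, -0.0508047 ,  0.03486492]), 'grip_force': 0.0, 'opening': 0.9962331849314934} 18.8
top 439.6561924747671 325.62251406208446 232.75833025573132 [[-0.01833078 -0.99967059  0.01796347]
 [-0.99318665  0.01613801 -0.11541159]
 [ 0.11508368 -0.01995666 -0.99315531]] [ -17.85006529  569.814993   1072.84997748]
scene 611.0998567208343 319.85624340303985 241.30096989507135 [[ 0.87312834 -0.48748254 -0.00277121]
 [-0.31092015 -0.5524917  -0.77335734]
 [ 0.37546713  0.67610183 -0.63396431]] [-495.56325253  197.09305042 1170.22437449]
```

View pics/top0.png

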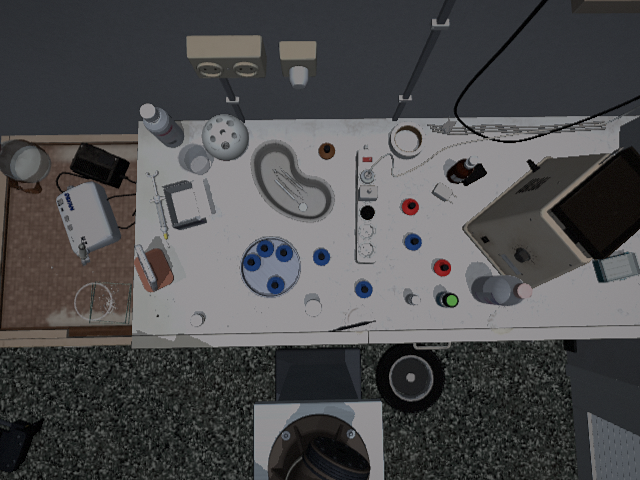

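View pics/scene0.png

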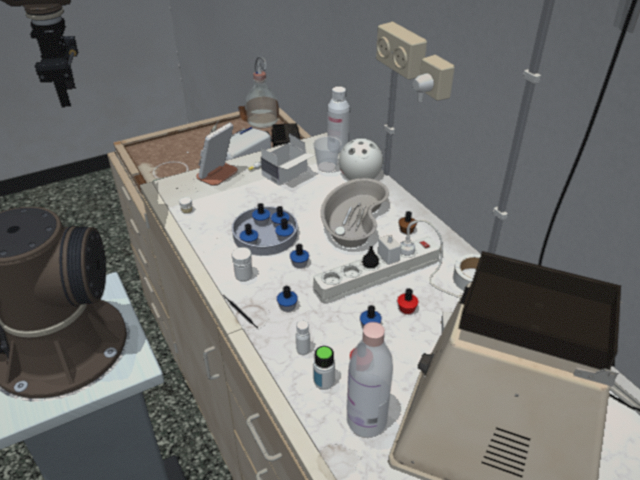

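The top view shows the tin at about (271,266) with four pots in it. The three loose blue pots are at about (321,257), (363,289) and (413,241). The power strip is at column 367, rows 150-262, and the jars are at (313,307), (413,300), (449,300) and (197,320). The scene view agrees.

```bash
cat > h.py <<'E'
from cell import *
import cv2, numpy as np
def ray(c,u,v,z):
    R=np.array(c["R"]);t=np.array(c["t"]);o=-R.T@t
    d=R.T@np.array([(u-c["cx"])/c["fx"],(v-c["cy"])/c["fy"],1.])
    return o+d*(z-o[2])/d[2]
def proj(c,X):
    p=np.array(c["R"])@np.array(X,float)+np.array(c["t"]);return np.array([c["fx"]*p[0]/p[2]+c["cx"],c["fy"]*p[1]/p[2]+c["cy"]])
def blues(c,z,minA):
    hsv=cv2.cvtColor(c["frame"],cv2.COLOR_RGB2HSV)
    m=cv2.inRange(hsv,(100,130,40),(125,255,255))
    k=np.ones((3,3),np.uint8)
    cs,_=cv2.findContours(m,cv2.RETR_EXTERNAL,cv2.CHAIN_APPROX_NONE)
    out=[]
    for q in cs:
        if cv2.contourArea(q)<minA: continue
        P=np.array([ray(c,*p[0],z)[:2] for p in q],np.float32)
        (x,y),r=cv2.minEnclosingCircle(P); out.append((x,y,r))
    return np.array(out)
def totool(dxy):
    y=state()["tcp_rot"][2]; return np.array([np.cos(y)*dxy[0]+np.sin(y)*dxy[1], np.sin(y)*dxy[0]-np.cos(y)*dxy[1]])
E
python3 - <<'E'
from h import *
np.set_printoptions(suppress=True,precision=1)
c=read_camera("top"); print(blues(c,23,60))
for u,v in [(313,307),(413,300),(449,300),(197,320),(358,150),(376,262),(358,262)]: print(u,v,ray(c,u,v,47))
g=cv2.cvtColor(c["frame"],cv2.COLOR_RGB2GRAY)
print(cv2.HoughCircles(cv2.GaussianBlur(g,(3,3),0)[220:310,220:320],cv2.HOUGH_GRADIENT,1,50,param1=80,param2=20,minRadius=25,maxRadius=36))
print(ray(c,271,266,29))
w=read_camera("wrist"); print(w["R"],w["t"],w["fx"],w["cx"],w["cy"]); s=state(); print(s["eef_pos"], -np.array(w["R"]).T@w["t"])
E
```

```text
[[ 427.1 -119.9   20.7]
 [ 441.6  100.2   21.3]
 [ 499.8  159.3   21.7]
 [ 509.9  -15.3   20.8]
 [ 520.9   78.8   21.1]
 [ 533.5  126.3   21.4]
 [ 544.2 -249.2   21. ]]
313 307 [386.4   6.6  47. ]
413 300 [ 398.6 -238.4   47. ]
449 300 [ 396.9 -327.    47. ]
197 320 [360.8 287.2  47. ]
358 150 [ 778.3 -113.6   47. ]
376 262 [ 493.1 -150.5   47. ]
358 262 [ 493.9 -106.    47. ]
[[[50.5 47.5 30.2]]]
[488.6 110.2  29. ]
[[ 0.3  1.  -0. ]
 [ 0.9 -0.3  0.3]
 [ 0.2 -0.1 -1. ]] [-624.9  -28.2  389.8] 430.23714868392943 330.6406623929786 233.388057573767
[192.3 594.5 214.3] [123.3 617.1 383.8]
```

Request:
drive_tool([
  {"jaw": 0.4,"travel": [-0.216,-0.184,0],"twist": -0.3125},
  {"jaw": 0.4,"travel": [-0.216,-0.184,0],"twist": -0.3125},
  {"jaw": 0.4,"travel": [-0.216,-0.184,0],"twist": -0.3125},
  {"jaw": 0.4,"travel": [-0.216,-0.184,0],"twist": -0.3125},
  {"jaw": 0.4,"travel": [-0.216,-0.184,0],"twist": -0.3125},
  {"jaw": 0.4,"travel": [-0.216,-0.184,0],"twist": -0.3125},
  {"jaw": 0.4,"travel": [-0.216,-0.184,0],"twist": -0.3125},
  {"jaw": 0.4,"travel": [-0.216,-0.184,0],"twist": -0.3125},
])

```text
t: 0.87
eef_pos: [343.4, 349.2, 214.7]
tcp_rot: [-3.141, 0.0, 3.138]
ft_force: [-0.3, -0.2, -0.2]
opening: 0.495
grip_force: 0.0
```

Request:
drive_tool([
  {"jaw": 0.4,"travel": [-0.147,-0.279,0.04],"twist": 0},
  {"jaw": 0.4,"travel": [-0.147,-0.279,0.04],"twist": 0},
  {"jaw": 0.4,"travel": [-0.147,-0.279,0.04],"twist": 0},
  {"jaw": 0.4,"travel": [-0.147,-0.279,0.04],"twist": 0},
  {"jaw": 0.4,"travel": [-0.147,-0.279,0.04],"twist": 0},
  {"jaw": 0.4,"travel": [-0.147,-0.279,0.04],"twist": 0},
  {"jaw": 0.4,"travel": [-0.147,-0.279,0.04],"twist": 0},
  {"jaw": 0.4,"travel": [-0.147,-0.279,0.04],"twist": 0},
])

```text
t: 1.53
eef_pos: [489.4, 71.4, 174.2]
tcp_rot: [-3.141, 0.0, 3.14]
ft_force: [0.4, 0.6, -0.1]
opening: 0.394
grip_force: 0.0
```

Request:
drive_tool([
  {"jaw": 0.4,"travel": [0,0,0],"twist": 0},
  {"jaw": 0.4,"travel": [0,0,0],"twist": 0},
])

```text
t: 1.7
eef_pos: [488.3, 73.4, 174.2]
tcp_rot: [3.141, -0.001, 3.139]
ft_force: [0.0, 0.0, 0.2]
opening: 0.399
grip_force: 0.0
```

```bash
python3 - <<'E'
from h import *
np.set_printoptions(suppress=True,precision=1)
c=read_camera("wrist"); cv2.imwrite("pics/w1.png",c["frame"][:,:,::-1])
print(state()["eef_pos"],state()["tcp_rot"],-np.array(c["R"]).T@c["t"])
print(blues(c,23,300))
E
```

```text
[487.9  74.3 174.4] [ 3.1 -0.   3.1] [416.   73.8 343.9]
[[ 532.8  127.8   22.2]
 [ 520.8   79.6   22.2]
 [ 508.7  -14.3   21.9]
 [ 498.6  160.6   22.4]
 [ 440.8  101.6   21.9]
 [ 425.6 -118.5   22.3]]
```

View pics/w1.png

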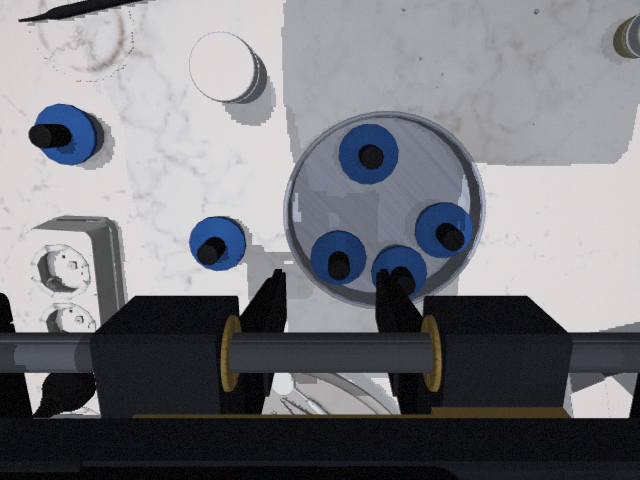

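The wrist view shows the tin rim as a circle of about 100 px radius at about (385,209), with four pots inside. The loose pots are at (217,243) and (65,134). The blue lids fit 22 mm radius as they should, and the top view agrees within 2 mm.

```bash
python3 - <<'E'
from h import *
np.set_printoptions(suppress=True,precision=1)
from scipy.optimize import least_squares
im=cv2.imread("pics/w1.png",0)
c=read_camera("wrist")
h=cv2.HoughCircles(cv2.GaussianBlur(im,(5,5),0),cv2.HOUGH_GRADIENT,1,200,param1=100,param2=30,minRadius=90,maxRadius=112)
print(h, ray(c,*h[0,0,:2],29))
T=ray(c,*h[0,0,:2],29)[:2]
for u,v in [(284,209),(486,209),(385,110),(385,308)]: print(ray(c,u,v,29))
P=np.array([[440.8,101.6],[520.8,79.6],[532.8,127.8],[498.6,160.6]])
print([(np.hypot(*(p-T)),np.degrees(np.arctan2(*(p-T)[::-1]))) for p in P])
r=least_squares(lambda q:np.hypot(P[:,0]-q[0],P[:,1]-q[1])-q[2],[488,111,48]);print(r.x,r.fun)
E
```

```text
[[[378.5 212.5  96. ]]] [482.9 110.5  29. ]
[480.1  39.9  29. ]
[480.4 190.7  29. ]
[409.2 113.1  29. ]
[560.4 117.8  29. ]
[(np.float64(43.07084046178422), np.float64(-168.03377995526145)), (np.float64(48.89207985902761), np.float64(-39.24366235531557)), (np.float64(52.77098442800534), np.float64(19.10264049797322)), (np.float64(52.46323242839437), np.float64(72.62695988581667))]
[487.1 113.9  48. ] [-0.1  0.1 -0.2  0.1]
```

Request:
drive_tool([
  {"jaw": 0.4,"travel": [-0.021,-0.089,0.09],"twist": 0},
  {"jaw": 0.4,"travel": [-0.021,-0.089,0.09],"twist": 0},
  {"jaw": 0.4,"travel": [-0.021,-0.089,0.09],"twist": 0},
  {"jaw": 0.4,"travel": [-0.021,-0.089,0.09],"twist": 0},
  {"jaw": 0.4,"travel": [-0.021,-0.089,0.09],"twist": 0},
  {"jaw": 0.4,"travel": [-0.021,-0.089,0.09],"twist": 0},
  {"jaw": 0.4,"travel": [-0.021,-0.089,0.09],"twist": 0},
])

```text
t: 2.38
eef_pos: [509.3, -13.5, 85.8]
tcp_rot: [-3.142, 0.002, -3.14]
ft_force: [0.4, 0.1, -0.4]
opening: 0.399
grip_force: 0.0
```

Descend to z≈31, then close and lift.

Request:
drive_tool([
  {"jaw": 0.4,"travel": [0,-0.001,0.03],"twist": 0},
  {"jaw": 0.4,"travel": [0,-0.001,0.045],"twist": 0},
  {"jaw": 0.4,"travel": [0,-0.001,0.054],"twist": 0},
  {"jaw": 0.4,"travel": [0,-0.001,0.054],"twist": 0},
  {"jaw": 0.4,"travel": [0,-0.001,0.054],"twist": 0},
])

```text
t: 2.8
eef_pos: [509.4, -15.2, 31.4]
tcp_rot: [-3.142, 0.001, -3.141]
ft_force: [-0.1, 0.2, 0.1]
opening: 0.399
grip_force: 0.0
```

Request:
drive_tool([
  {"jaw": 0.1,"travel": [0,0,0],"twist": 0},
  {"jaw": 0.1,"travel": [0,0,0],"twist": 0},
  {"jaw": 0.1,"travel": [0,0,0],"twist": 0},
  {"jaw": 0.1,"travel": [0,0,0],"twist": 0},
  {"jaw": 0.1,"travel": [0,0,0],"twist": 0},
  {"jaw": 0.1,"travel": [0,0,0],"twist": 0},
])

```text
t: 3.3
eef_pos: [509.3, -15.9, 31.0]
tcp_rot: [3.142, 0.001, 3.141]
ft_force: [-0.4, 1.5, 5.0]
opening: 0.162
grip_force: 29.9
```

Request:
drive_tool([
  {"jaw": 0.1,"travel": [0,0,-0.03],"twist": 0},
  {"jaw": 0.1,"travel": [0,0,-0.065],"twist": 0},
  {"jaw": 0.1,"travel": [0.01,0.025,-0.065],"twist": 0},
  {"jaw": 0.1,"travel": [0.024,0.06,-0.065],"twist": 0},
  {"jaw": 0.1,"travel": [0.034,0.083,-0.065],"twist": 0},
  {"jaw": 0.1,"travel": [0.034,0.083,-0.065],"twist": 0},
  {"jaw": 0.1,"travel": [0.034,0.083,-0.065],"twist": 0},
  {"jaw": 0.1,"travel": [0.034,0.083,-0.065],"twist": 0},
])

```text
t: 3.97
eef_pos: [475.5, 66.9, 95.7]
tcp_rot: [3.142, 0.0, -3.141]
ft_force: [0.5, -0.0, -0.4]
opening: 0.16
grip_force: 29.9
```

```bash
python3 - <<'E'
from h import *
np.set_printoptions(suppress=True,precision=1)
c=read_camera("wrist"); cv2.imwrite("pics/w2.png",c["frame"][:,:,::-1])
s=state();print(s["eef_pos"],s["opening"],s["ft_force"])
print(blues(c,26,300)); print(blues(c,23+65,300))
E
```

```text
[475.6  66.6  95.6] 0.1597429106407635 [ 0.8 -0.1 -0.1]
[[ 497.6  159.6   22.4]
 [ 499.    68.    29.2]
 [ 440.6  101.3   21.9]
 [ 426.1 -113.6   21.2]]
[[473.1 135.6  16.6]
 [474.1  67.7  21.6]
 [430.8  92.4  16.2]
 [420.1 -66.8  15.7]]
```

View pics/w2.png

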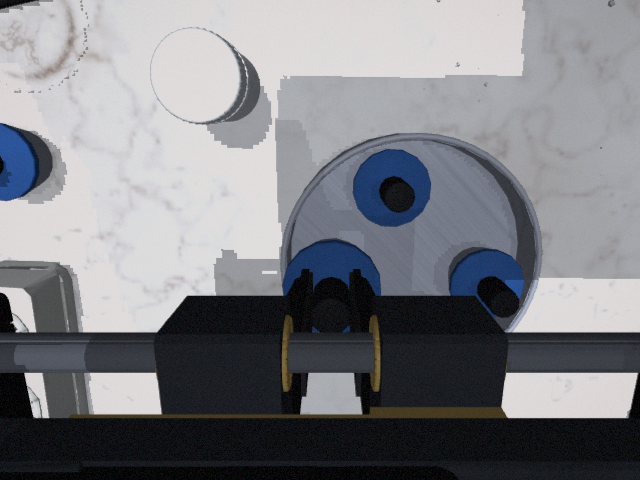

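The held pot (at about (333,285)) sits upright in the fingers above the slot. The lids beside it at (392,188) and (487,285) have not moved. Lowering it now.

Request:
drive_tool([
  {"jaw": 0.1,"travel": [0,0,0.025],"twist": 0},
  {"jaw": 0.1,"travel": [0,0,0.042],"twist": 0},
  {"jaw": 0.1,"travel": [0,0,0.051],"twist": 0},
  {"jaw": 0.1,"travel": [0,0,0.057],"twist": 0},
  {"jaw": 0.1,"travel": [0,0,0.06],"twist": 0},
  {"jaw": 0.1,"travel": [0,0,0.061],"twist": 0},
  {"jaw": 0.1,"travel": [0,0,0.061],"twist": 0},
])

```text
t: 4.6
eef_pos: [475.4, 67.0, 34.9]
tcp_rot: [3.142, 0.0, 3.141]
ft_force: [-0.5, -0.6, 0.0]
opening: 0.157
grip_force: 29.9
```

Request:
drive_tool([
  {"jaw": 0.1,"travel": [0,0,0.0008],"twist": 0},
  {"jaw": 0.1,"travel": [0,0,0.0008],"twist": 0},
  {"jaw": 0.35,"travel": [0,0,0.0008],"twist": 0},
  {"jaw": 0.35,"travel": [0,0,0.0008],"twist": 0},
  {"jaw": 0.35,"travel": [0,0,0.0008],"twist": 0},
  {"jaw": 0.35,"travel": [0,0,-0.02],"twist": 0},
  {"jaw": 0.35,"travel": [0,0,-0.05],"twist": 0},
  {"jaw": 0.35,"travel": [0,0,-0.06],"twist": 0},
])

```text
t: 5.27
eef_pos: [475.9, 67.2, 97.3]
tcp_rot: [3.142, 0.003, 3.141]
ft_force: [-0.0, 1.4, -0.1]
opening: 0.345
grip_force: 0.0
```

Request:
drive_tool([
  {"jaw": 0.4,"travel": [0.0495,-0.187,0],"twist": 0},
  {"jaw": 0.4,"travel": [0.0495,-0.187,0],"twist": 0},
  {"jaw": 0.4,"travel": [0.0495,-0.187,0],"twist": 0},
  {"jaw": 0.4,"travel": [0.0495,-0.187,0],"twist": 0},
  {"jaw": 0.4,"travel": [0.0495,-0.187,0],"twist": 0},
  {"jaw": 0.4,"travel": [0.0495,-0.187,0.01],"twist": 0},
  {"jaw": 0.4,"travel": [0.0495,-0.187,0.01],"twist": 0},
  {"jaw": 0.4,"travel": [0.0495,-0.187,0.01],"twist": 0},
])

```text
t: 5.93
eef_pos: [425.3, -119.8, 84.5]
tcp_rot: [3.141, -0.001, 3.141]
ft_force: [1.2, 0.1, 0.7]
opening: 0.398
grip_force: 0.0
```

```bash
python3 - <<'E'
from h import *
np.set_printoptions(suppress=True,precision=1)
c=read_camera("wrist")
s=state();print(s["eef_pos"],s["opening"],s["ft_force"])
print(blues(c,23,300))
c=read_camera("top");print(blues(c,23,60))
E
```

```text
[ 425.6 -119.5   84.8] 0.3989867558004418 [-0.4  0.4 -0.3]
[[ 518.4   65.4   15.3]
 [ 466.4   55.7   11.4]
 [ 426.  -119.3   21.8]]
[[ 441.3  100.6   21. ]
 [ 475.8   67.6   20.9]
 [ 499.8  159.3   21.7]
 [ 520.9   78.8   21.1]
 [ 533.5  126.4   21.4]
 [ 544.2 -249.2   21. ]]
```

Request:
drive_tool([
  {"jaw": 0.4,"travel": [-0.0005,0,0.03],"twist": 0},
  {"jaw": 0.4,"travel": [-0.0005,0,0.045],"twist": 0},
  {"jaw": 0.4,"travel": [-0.0005,0,0.054],"twist": 0},
  {"jaw": 0.4,"travel": [-0.0005,0,0.054],"twist": 0},
  {"jaw": 0.4,"travel": [-0.0005,0,0.054],"twist": 0},
])

```text
t: 6.45
eef_pos: [426.2, -119.4, 30.8]
tcp_rot: [3.141, -0.001, -3.141]
ft_force: [-0.1, 0.4, 0.1]
opening: 0.399
grip_force: 0.0
```

Request:
drive_tool([
  {"jaw": 0.1,"travel": [0,0,0],"twist": 0},
  {"jaw": 0.1,"travel": [0,0,0],"twist": 0},
  {"jaw": 0.1,"travel": [0,0,0],"twist": 0},
  {"jaw": 0.1,"travel": [0,0,0],"twist": 0},
  {"jaw": 0.1,"travel": [0,0,0],"twist": 0},
  {"jaw": 0.1,"travel": [0,0,0],"twist": 0},
])

```text
t: 6.95
eef_pos: [426.3, -119.9, 31.0]
tcp_rot: [-3.141, 0.001, 3.141]
ft_force: [0.6, 1.5, 7.6]
opening: 0.161
grip_force: 30.0
```

Request:
drive_tool([
  {"jaw": 0.1,"travel": [0,0,-0.035],"twist": 0},
  {"jaw": 0.1,"travel": [0,0,-0.075],"twist": 0},
  {"jaw": 0.1,"travel": [0,0.02,-0.075],"twist": 0},
  {"jaw": 0.1,"travel": [-0.006,0.06,-0.075],"twist": 0},
  {"jaw": 0.1,"travel": [-0.01,0.1,-0.075],"twist": 0},
  {"jaw": 0.1,"travel": [-0.014,0.14,-0.075],"twist": 0},
  {"jaw": 0.1,"travel": [-0.018,0.18,-0.075],"twist": 0},
  {"jaw": 0.1,"travel": [-0.022,0.22,-0.075],"twist": 0},
])

```text
t: 7.62
eef_pos: [447.9, 102.0, 105.8]
tcp_rot: [3.142, 0.0, 3.141]
ft_force: [0.4, 0.1, -0.4]
opening: 0.161
grip_force: 30.0
```

Request:
drive_tool([
  {"jaw": 0.1,"travel": [-0.003,0.035,0],"twist": 0},
  {"jaw": 0.1,"travel": [-0.005,0.047,0],"twist": 0},
  {"jaw": 0.1,"travel": [-0.005,0.047,0],"twist": 0},
  {"jaw": 0.1,"travel": [-0.005,0.047,0],"twist": 0},
])

```text
t: 7.95
eef_pos: [452.8, 147.2, 105.5]
tcp_rot: [-3.141, -0.0, -3.14]
ft_force: [-0.3, -0.4, -0.8]
opening: 0.164
grip_force: 30.0
```

```bash
python3 - <<'E'
from h import *
np.set_printoptions(suppress=True,precision=1)
c=read_camera("wrist"); cv2.imwrite("pics/w3.png",c["frame"][:,:,::-1])
s=state();print(s["eef_pos"],s["opening"],s["ft_force"])
print(blues(c,26,300)); print(blues(c,23+s["eef_pos"][2]-31,300))
E
```

```text
[452.9 146.5 105.5] 0.15998038753469118 [-0.6 -0.7  0.5]
[[474.1  68.   22.2]
 [480.8 147.7  30.5]
 [440.5 101.4  22. ]]
[[447.2  90.8  15.8]
 [452.  147.6  21.8]
 [423.2 114.6  15.7]]
```

Request:
drive_tool([
  {"jaw": 0.1,"travel": [-0.0005,0,0.03],"twist": 0},
  {"jaw": 0.1,"travel": [-0.0005,0,0.05],"twist": 0},
  {"jaw": 0.1,"travel": [-0.0005,0,0.06],"twist": 0},
  {"jaw": 0.1,"travel": [-0.0005,0,0.067],"twist": 0},
  {"jaw": 0.1,"travel": [-0.0005,0,0.07],"twist": 0},
  {"jaw": 0.1,"travel": [-0.0005,0,0.071],"twist": 0},
  {"jaw": 0.1,"travel": [-0.0005,0,0.071],"twist": 0},
])

```text
t: 8.58
eef_pos: [453.9, 146.7, 35.0]
tcp_rot: [3.141, 0.0, 3.141]
ft_force: [-0.5, 0.7, -0.6]
opening: 0.163
grip_force: 30.0
```

Request:
drive_tool([
  {"jaw": 0.1,"travel": [0,0,0.0008],"twist": 0},
  {"jaw": 0.1,"travel": [0,0,0.0008],"twist": 0},
  {"jaw": 0.35,"travel": [0,0,0.0008],"twist": 0},
  {"jaw": 0.35,"travel": [0,0,0.0008],"twist": 0},
  {"jaw": 0.35,"travel": [0,0,0.0008],"twist": 0},
  {"jaw": 0.35,"travel": [0,0,-0.02],"twist": 0},
  {"jaw": 0.35,"travel": [0,0,-0.05],"twist": 0},
  {"jaw": 0.35,"travel": [0,0,-0.08],"twist": 0},
])

```text
t: 9.25
eef_pos: [453.1, 147.1, 115.2]
tcp_rot: [-3.141, -0.002, 3.141]
ft_force: [0.6, -0.8, -0.0]
opening: 0.349
grip_force: 0.0
```

Request:
drive_tool([
  {"jaw": 0.4,"travel": [-0.063,-0.277,0],"twist": 0},
  {"jaw": 0.4,"travel": [-0.063,-0.277,0],"twist": 0},
  {"jaw": 0.4,"travel": [-0.063,-0.277,0],"twist": 0},
  {"jaw": 0.4,"travel": [-0.063,-0.277,0],"twist": 0},
  {"jaw": 0.4,"travel": [-0.063,-0.277,0],"twist": 0},
  {"jaw": 0.4,"travel": [-0.063,-0.277,0],"twist": 0},
  {"jaw": 0.4,"travel": [-0.063,-0.277,0],"twist": 0},
  {"jaw": 0.4,"travel": [-0.063,-0.277,0],"twist": 0},
])

```text
t: 9.92
eef_pos: [518.0, -135.1, 114.7]
tcp_rot: [-3.14, 0.002, 3.137]
ft_force: [-0.8, 0.2, -0.0]
opening: 0.397
grip_force: 0.0
```

Request:
drive_tool([
  {"jaw": 0.4,"travel": [-0.027,-0.119,0],"twist": 0},
  {"jaw": 0.4,"travel": [-0.027,-0.119,0],"twist": 0},
  {"jaw": 0.4,"travel": [-0.027,-0.119,0],"twist": 0},
  {"jaw": 0.4,"travel": [-0.027,-0.119,0.03],"twist": 0},
  {"jaw": 0.4,"travel": [-0.027,-0.119,0.03],"twist": 0},
  {"jaw": 0.4,"travel": [-0.027,-0.119,0.03],"twist": 0},
])

```text
t: 10.42
eef_pos: [542.5, -248.0, 83.6]
tcp_rot: [3.139, -0.003, 3.141]
ft_force: [-0.2, 0.6, 0.4]
opening: 0.397
grip_force: 0.0
```

```bash
python3 - <<'E'
from h import *
np.set_printoptions(suppress=True,precision=1)
c=read_camera("wrist"); cv2.imwrite("pics/w4.png",c["frame"][:,:,::-1])
s=state();print(s["eef_pos"],s["opening"],s["ft_force"],s["joints"])
print(blues(c,23,300))
c=read_camera("top");print(blues(c,23,60));cv2.imwrite("pics/t4.png",c["frame"][200:340,200:480,::-1].repeat(2,0).repeat(2,1))
E
```

```text
[ 543.1 -247.8   84.7] 0.4046190759169686 [ 1.   0.5 -0.1] [-0.5  0.6  1.8  0.   0.8 -2.1]
[[ 543.3 -248.4   21.9]]
[[442.1 101.1  20.6]
 [453.7 147.3  21.6]
 [476.8  68.3  20.4]
 [498.8 159.7  21.8]
 [520.8  78.7  21.1]
 [533.5 126.3  21.4]]
```

View pics/t4.png

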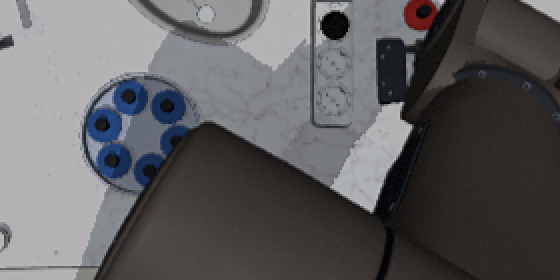

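The crop of the top view shows six blue pots standing in a ring in the tin, around (115-170, 95-170), with the middle free. The wrist view puts the third loose pot at (543.3,-248.4), right under the tool.

Request:
drive_tool([
  {"jaw": 0.4,"travel": [0,-0.0005,0.03],"twist": 0},
  {"jaw": 0.4,"travel": [0,-0.0005,0.045],"twist": 0},
  {"jaw": 0.4,"travel": [0,-0.0005,0.0535],"twist": 0},
  {"jaw": 0.4,"travel": [0,-0.0005,0.0535],"twist": 0},
  {"jaw": 0.4,"travel": [0,-0.0005,0.0535],"twist": 0},
])

```text
t: 10.93
eef_pos: [544.0, -249.0, 32.1]
tcp_rot: [-3.141, 0.001, -3.141]
ft_force: [0.0, -0.3, 0.5]
opening: 0.399
grip_force: 0.0
```

Request:
drive_tool([
  {"jaw": 0.1,"travel": [0,0,0],"twist": 0},
  {"jaw": 0.1,"travel": [0,0,0],"twist": 0},
  {"jaw": 0.1,"travel": [0,0,0],"twist": 0},
  {"jaw": 0.1,"travel": [0,0,0],"twist": 0},
  {"jaw": 0.1,"travel": [0,0,0],"twist": 0},
  {"jaw": 0.1,"travel": [0,0,0],"twist": 0},
])

```text
t: 11.43
eef_pos: [543.7, -249.5, 31.5]
tcp_rot: [-3.141, 0.001, 3.141]
ft_force: [-0.7, 1.3, 5.0]
opening: 0.159
grip_force: 30.0
```

Request:
drive_tool([
  {"jaw": 0.1,"travel": [0,0,-0.035],"twist": 0},
  {"jaw": 0.1,"travel": [0,0,-0.075],"twist": 0},
  {"jaw": 0.1,"travel": [0.003,0.02,-0.085],"twist": 0},
  {"jaw": 0.1,"travel": [0.009,0.06,-0.085],"twist": 0},
  {"jaw": 0.1,"travel": [0.015,0.1,-0.085],"twist": 0},
  {"jaw": 0.1,"travel": [0.021,0.14,-0.085],"twist": 0},
  {"jaw": 0.1,"travel": [0.027,0.18,-0.085],"twist": 0},
  {"jaw": 0.1,"travel": [0.033,0.22,-0.085],"twist": 0},
])

```text
t: 12.1
eef_pos: [509.9, -27.8, 116.2]
tcp_rot: [3.141, 0.0, 3.141]
ft_force: [0.5, 1.3, 0.4]
opening: 0.16
grip_force: 30.0
```

Request:
drive_tool([
  {"jaw": 0.1,"travel": [0.006,0.04,0],"twist": 0},
  {"jaw": 0.1,"travel": [0.012,0.08,0],"twist": 0},
  {"jaw": 0.1,"travel": [0.018,0.12,0],"twist": 0},
  {"jaw": 0.1,"travel": [0.0235,0.1435,0],"twist": 0},
  {"jaw": 0.1,"travel": [0.0235,0.1435,0],"twist": 0},
  {"jaw": 0.1,"travel": [0.0235,0.1435,0],"twist": 0},
  {"jaw": 0.1,"travel": [0.0235,0.1435,0],"twist": 0},
])

```text
t: 12.68
eef_pos: [487.3, 113.8, 116.1]
tcp_rot: [-3.142, 0.0, -3.142]
ft_force: [-0.0, 0.5, -1.2]
opening: 0.156
grip_force: 30.0
```

```bash
python3 - <<'E'
from h import *
np.set_printoptions(suppress=True,precision=1)
c=read_camera("wrist"); cv2.imwrite("pics/w5.png",c["frame"][:,:,::-1])
s=state();print(s["eef_pos"],s["opening"],s["ft_force"])
print(blues(c,26,300)); print(blues(c,23+s["eef_pos"][2]-31,300))
E
```

```text
[487.4 113.4 116.1] 0.1663135647049101 [ 0.2 -0.1 -0.4]
[[508.9 119.6  63.3]
 [474.9  68.1  22.1]
 [453.7 147.5  21.8]
 [440.5 101.4  21.8]]
[[479.1 117.8  43.3]
 [455.9  82.6  15.1]
 [441.4 136.9  14.9]
 [432.4 105.4  14.9]]
```

View pics/w5.png

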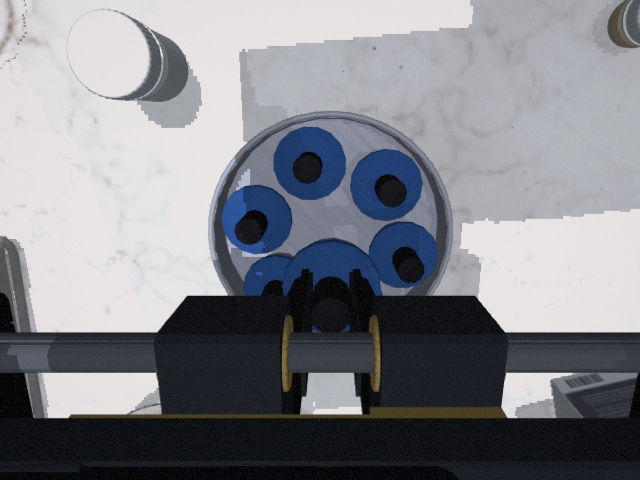

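The six ring pots stand evenly round the tin, and the held pot at about (332,285) is centred over the middle. The pot pairs put the middle at (486.9,114.2). Lowering.

Request:
drive_tool([
  {"jaw": 0.1,"travel": [0,0,0.03],"twist": 0},
  {"jaw": 0.1,"travel": [0,0,0.048],"twist": 0},
  {"jaw": 0.1,"travel": [0,0,0.058],"twist": 0},
  {"jaw": 0.1,"travel": [0,0,0.067],"twist": 0},
  {"jaw": 0.1,"travel": [0,0,0.074],"twist": 0},
  {"jaw": 0.1,"travel": [0,0,0.079],"twist": 0},
  {"jaw": 0.1,"travel": [0,0,0.081],"twist": 0},
  {"jaw": 0.1,"travel": [0,0,0.081],"twist": 0},
])

```text
t: 13.4
eef_pos: [487.3, 114.1, 35.1]
tcp_rot: [3.142, 0.0, 3.141]
ft_force: [0.4, 0.3, -0.8]
opening: 0.16
grip_force: 30.0
```

Request:
drive_tool([
  {"jaw": 0.1,"travel": [0,0,0.0008],"twist": 0},
  {"jaw": 0.1,"travel": [0,0,0.0008],"twist": 0},
  {"jaw": 0.32,"travel": [0,0,0.0008],"twist": 0},
  {"jaw": 0.32,"travel": [0,0,0.0008],"twist": 0},
  {"jaw": 0.32,"travel": [0,0,0.0008],"twist": 0},
  {"jaw": 0.32,"travel": [0,0,-0.02],"twist": 0},
  {"jaw": 0.32,"travel": [0,0,-0.05],"twist": 0},
  {"jaw": 0.32,"travel": [0,0,-0.08],"twist": 0},
])

```text
t: 14.07
eef_pos: [486.7, 114.1, 115.8]
tcp_rot: [-3.141, -0.002, 3.141]
ft_force: [-0.1, 0.2, 1.0]
opening: 0.321
grip_force: 0.0
```

Request:
drive_tool([
  {"jaw": 0.32,"travel": [-0.08,0,-0.08],"twist": 0},
  {"jaw": 0.32,"travel": [-0.08,0,-0.08],"twist": 0},
  {"jaw": 0.32,"travel": [-0.08,0,-0.08],"twist": 0},
  {"jaw": 0.32,"travel": [-0.08,0,-0.08],"twist": 0},
  {"jaw": 0.32,"travel": [-0.08,0,-0.08],"twist": 0},
])

```text
t: 14.48
eef_pos: [567.5, 114.0, 195.6]
tcp_rot: [3.141, 0.002, 3.141]
ft_force: [-0.1, -0.1, -0.1]
opening: 0.319
grip_force: 0.0
```

```bash
python3 - <<'E'
from h import *
np.set_printoptions(suppress=True,precision=1)
c=read_camera("wrist"); cv2.imwrite("pics/w6.png",c["frame"][:,:,::-1])
s=state();print(s["eef_pos"],s["opening"],s["ft_force"])
print(blues(c,26,300))
c=read_camera("scene"); cv2.imwrite("pics/s6.png",cv2.resize(c["frame"][170:310,190:390,::-1],None,fx=3,fy=3))
E
```

```text
[566.3 114.  194.4] 0.31927040948577523 [-0.2 -0.3 -0.8]
[[532.2 127.   21.7]
 [519.9  79.3  21.8]
 [498.2 159.8  21.7]
 [487.  115.1  21.7]
 [475.1  68.   21.8]
 [453.7 148.   21.9]
 [440.5 101.3  21.7]]
```

View pics/w6.png

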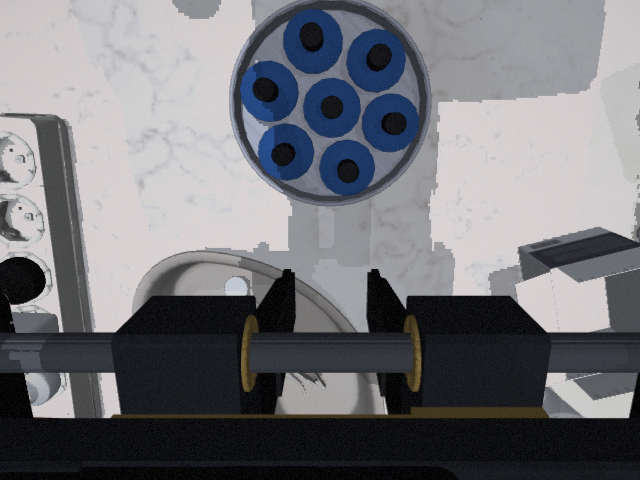

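View pics/s6.png

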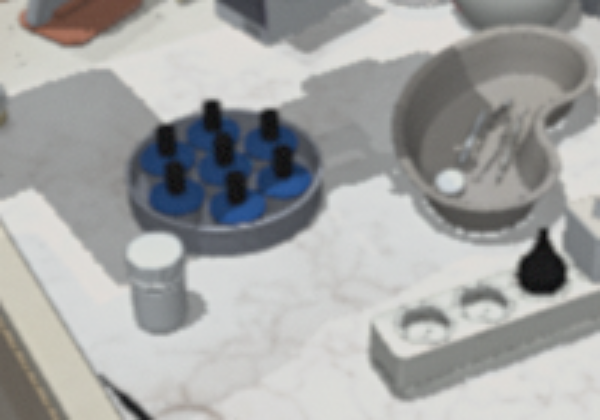

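The wrist view shows all seven pots in the tin, one at (331,107) with six round it. Their lids all measure the same size, and the spacing is 46-49 mm. The scene crop shows all the knobs upright at one height, and the gripper is clear.

```bash
python3 -c "
from cell import *
print(job_done())"
```

```text
the job is handed in; nothing more can be done
None
```

All seven pots stand upright in the tin, one in the middle and six round it; I set each one down with the gripper, saw no jar or bottle disturbed, and handed the job in at about 14.5 s (no verdict was returned).

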